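Press the wooden star home on the gift box lid

ROBOT

A 6-joint arm with a two-finger parallel gripper is mounted at the origin on the work surface. World frame = base frame: x ahead of the robot, y to its left, z up, the work surface at z = 0. Lengths are in m, angles in rad, forces in N, time in s.
With the tool pointing down it reaches from about 0.275 to 0.85 m from the base axis. Payload 19 kg.
Tool frame: the origin (TCP) lies on the centre line of the jaws, within the pads' length; the fingertips stand 22 mm ahead of it and the grasp point (between the pads) lies 3 mm ahead of it (finger_overhang is the distance from the TCP to the fingertips, in m); z points along the fingers, y is the direction in which the jaws open and shut (so a half turn about z gives the same grasp; the last joint's range is limited). The gripper opens to 85 mm and grips with 20 to 120 N. Pads are 22 mm wide; open, the fingers measure 114 mm over their backs; the gripper's body (76 mm by 85 mm) begins 54 mm behind the grasp point. The pads swing forward as they close: fully open they stand 13 mm farther back than shut.
Start: joints at [-1.354, 0.15, 1.437, -0, 1.554, -0.134], TCP at [0.198, -0.54, 0.253] pointing down, gripper open.
Joint ranges: [-2.8, 2.8], [-0.68, 2.1], [0.12, 2.68], [-1.39, 4.53], [0.16, 2.79], [-2.81, 2.81]. Speed limits (rad/s): [1.89, 1.89, 2.22, 3.01, 3.01, 3.01].

INTERFACE

Orientations are given as a unit quaternion [w, x, y, z].
In Python, from rig import * gives the robot as it stands. Calls block until the motion is done:
- movep(position, orientation): joint-space move of the TCP to a pose.
- move_l(position, ori=None, vel=0.15, stop_force=None): straight line of the TCP; ori=None keeps the orientation; vel is the mean speed in m/s. With stop_force (N) it stops when the force on the tool has changed by that much, and returns True; else False.
- goto_joints(angles): joint-space move.
- gripper_to(opening): finger opening in m; the grip force is fixed at half the most; returns when the fingers have stopped.
- hold(seconds).
- inverse_kinematics(position, orientation): joint angles nearest the present ones, or None.
- read_camera(name): name is "side" or "top" or "wrist"; returns the picture (420x560x3 uint8, red, green, blue); there is no depth.
- get_calibration(name): a dict with "camera_matrix" (3x3 intrinsics, pixels), "T" (4x4, takes a point from camera to world coordinates); the wrist camera has in their place "tool_from_camera" (4x4, takes a point from camera to tool coordinates, whose origin is the TCP and whose axes are the flange's). Camera axes: x right, y down, z forward; pixel columns grow to the right and rows downward; lengths in m; the calibration is good to about 2 mm. A picture is of the moment at which its call begins: read the wrist's pose just before it. get_calibration takes no time and is no camera call.
A pose or a line that the arm cannot do raises PlanningError and nothing moves.
- hand_in(): hands the job in, once; it reports no verdict.
Readings, each from a call of its own:
- read_t(): time.
- read_q(): joint angles.
- read_qvel(): joint speeds.
- read_tau(): joint torques, N m.
- read_ee_pos(): TCP position.
- read_orientation(): TCP orientation.
- read_contact_force(): force on the tool from outside, world axes, zero at the start.
- read_torque(): the same for the moment, N m.
- read_opening(): finger opening in m.
Only numpy, scipy, OpenCV 4.12 (cv2) and the standard library are available. Lean on these libraries where they do the work, as an engineer would, in place of code of your own. Each camera call takes 0.05 s, during which the arm holds its last target.

TASK

Four Christmas ornaments stand on half-pushed pins in the lid of the round green gift box. With the fingertips, gently press the plain wooden star straight down until its white foam pad lies flat on the lid, then draw away. Do not touch the red star, the orange slice or the gold dome, do not pull out or lift anything, and leave the box and the things around it where they stand.

Things in the scene. Friction and masses are not known exactly. Their poses are not given: they have to be found in the camera images.
- giftbox: loose round gift box, sage green, closed by a lid with a pale pink top; 208 mm across, 90 mm high, about 0.6 kg, standing on the table. Origin: centre of its underside; z up. The four ornaments stand on the lid 62 mm from its centre: wooden star on the box's +x side, red star on -x, orange slice on +y, gold dome on -y (box axes; the box's yaw varies all the way round).
- wood_star_top (a point): centre of the top face of the plain brown wooden six-pointed star (58 mm across the points, 8 mm thick, small brass dot in the middle), backed by a round white foam pad (30 mm across, 6 mm thick) on a steel pin in the lid. Unpressed, this point is 113 to 116 mm above the box's underside at the start and 104 mm with the pad home.
- wood_star_pin (a joint): wooden star: push-in depth of its pin, m: 0 = as built, underside of its foam pad 12 mm above the lid (starts at 0 to 0.003); grows as it is pushed down; 0.012 = home, pad flat on the lid; negative = pulled out
- red_star: red-painted star of the same shape and size on its own foam pad and pin in the lid; origin: centre of its underside
- orange_slice: orange-slice ornament, disc 52 mm across, 8 mm thick, on its own foam pad and pin in the lid; origin: centre of its underside
- gold_dome: gold half-bauble, 48 mm across, 18 mm high, on its own foam pad and pin in the lid; origin: centre of its underside
- red_star_pin (a joint): red star: push-in depth of its pin, m: 0 = as built, underside of its foam pad 12 mm above the lid (starts at 0 to 0.003); grows as it is pushed down; 0.012 = home, pad flat on the lid; negative = pulled out
- orange_slice_pin (a joint): orange slice: push-in depth of its pin, m: 0 = as built, underside of its foam pad 12 mm above the lid (starts at 0 to 0.003); grows as it is pushed down; 0.012 = home, pad flat on the lid; negative = pulled out
- gold_dome_pin (a joint): gold dome: push-in depth of its pin, m: 0 = as built, underside of its foam pad 12 mm above the lid (starts at 0 to 0.003); grows as it is pushed down; 0.012 = home, pad flat on the lid; negative = pulled out
- pine_cone: loose brown pine cone standing beside the box, about 56 mm across, 62 mm high; origin: centre of its underside
- paint_jar: loose closed paint jar with a blue cap beside the box, 52 mm across, 65 mm high; origin: centre of its underside
- spool: loose red ribbon spool (empty) standing beside the box, 48 mm across, 50 mm high; origin: centre of its underside
- wood_star: the plain wooden star itself; origin: centre of its underside (where the foam pad is stuck), 8 mm below its top face. The pin slides straight down with a steady friction of about 3 N, stays where it is left, and meets a firm stop when the pad lies flat on the lid; the pad itself gives about 1 mm per 3 N, up to 5 mm, and springs back.
Things that resemble listed ones, but are neither listed nor needed, are in the scene too. What is meant by the giftbox is not blue or purple, and is the larger of those in its own colour.

How it is judged:
On the way:
1. the fingers press down on the wooden star (contact force between the fingers and wood_star above 0.5 N), for 0.1 s.
At the end, for the whole second after the job is handed in: The wooden star is down with its pad within 2.5 mm of lying flat; the other three pins are less than 5 mm in and not pulled out by more than 2 mm; the box stands upright, at rest, within 15 mm of where it was; pine cone, jar and spool stand upright within 15 mm of where they were (value of joint wood_star_pin above 0.0095 m and value of joint red_star_pin between -0.002 and 0.005 m and value of joint orange_slice_pin between -0.002 and 0.005 m and value of joint gold_dome_pin between -0.002 and 0.005 m and distance of each of giftbox, pine_cone, paint_jar, spool from where it was at the start of the episode below 0.015 m and angle between giftbox's own z axis and vertical below 0.05 rad and linear speed of giftbox below 0.02 m/s and angle between each of pine_cone, paint_jar, spool's own z axis and vertical below 0.15 rad); the robot touches nothing.
It fails at once if the wooden star is pulled up out of the lid by more than 3 mm (value of joint wood_star_pin below -0.003 m).
It fails at once if the red star, the orange slice or the gold dome is touched, pressed or pulled (contact force between any of the fingers, the arm and red_star above 0.3 N or contact force between any of the fingers, the arm and orange_slice above 0.3 N or contact force between any of the fingers, the arm and gold_dome above 0.3 N or value of joint any of red_star_pin, orange_slice_pin, gold_dome_pin above 0.005 m or value of joint any of red_star_pin, orange_slice_pin, gold_dome_pin below -0.002 m).
It fails at once if the box is pressed too hard (over 30 N) (contact force between the fingers and giftbox above 30 N).
It fails at once if the box is lifted, tipped or shoved more than 20 mm (height (world z) of giftbox above 0.01 m or angle between giftbox's own z axis and vertical above 0.12 rad or distance of giftbox from where it was at the start of the episode above 0.02 m).
It fails at once if the pine cone, the jar or the spool is moved more than 20 mm or lifted (distance of any of pine_cone, paint_jar, spool from where it was at the start of the episode above 0.02 m or height (world z) of any of pine_cone, paint_jar, spool above 0.012 m).
It also fails if it takes over 32 s, if anything falls off the work surface, if the arm or the gripper's body presses on something with over 40 N, if the wrist force passes 120 N, or if a joint passes its speed limit or range.

## Working session

There is one attempt and no reset: what is moved stays moved. The work goes in short steps, each a Python script; the robot and the scene stay as the last script left them, time stands still between calls to the robot, and variables do not carry over. Pictures are saved under pics/ and viewed, and the job is handed in when it is done.

```bash
mkdir -p pics
python3 - <<'E'
from rig import *
import cv2,numpy as np
for n in ["top","side"]:
    im=read_camera(n); cv2.imwrite(f"pics/{n}0.png",im[:,:,::-1])
    c=get_calibration(n); print(n,np.round(c["camera_matrix"],1).tolist(),np.round(c["T"],3).tolist())
print(read_t(),read_opening(),read_orientation(),get_calibration("wrist"))
E
```

```text
top [[397.6, 0.0, 276.2], [0.0, 397.6, 214.9], [0.0, 0.0, 1.0]] [[-0.002, -0.996, 0.092, 0.438], [-1.0, 0.002, 0.007, 0.08], [-0.008, -0.092, -0.996, 1.082], [0.0, 0.0, 0.0, 1.0]]
side [[400.5, 0.0, 276.5], [0.0, 400.5, 217.5], [0.0, 0.0, 1.0]] [[-0.976, -0.127, 0.176, 0.396], [-0.217, 0.534, -0.817, 0.718], [0.01, -0.836, -0.549, 0.531], [0.0, 0.0, 0.0, 1.0]]
0.1 0.08545740975101475 [-5.44147957e-04  9.84659063e-01  1.74488486e-01 -4.16404333e-05] {'camera_matrix': array([[343.98971516,   0.        , 277.87006925],
       [  0.        , 343.98971516, 203.93559124],
       [  0.        ,   0.        ,   1.        ]]), 'tool_from_camera': array([[-4.10786395e-04, -9.65402468e-01, -2.60764081e-01,
         6.71093789e-02],
       [ 9.99999910e-01, -3.69403770e-04, -2.07709002e-04,
         6.61018930e-04],
       [ 1.04195549e-04, -2.60764143e-01,  9.65402533e-01,
        -1.20602598e-01],
       [ 0.00000000e+00,  0.00000000e+00,  0.00000000e+00,
         1.00000000e+00]])}
```

View pics/top0.png

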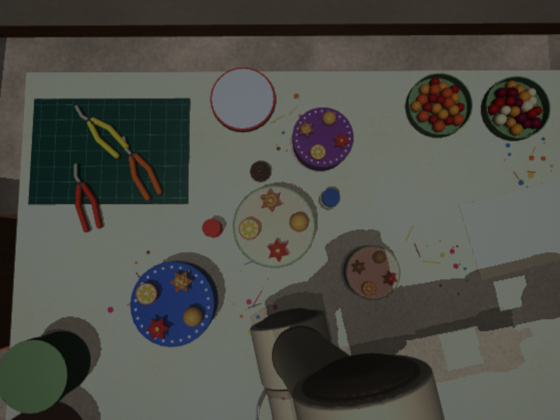

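View pics/side0.png

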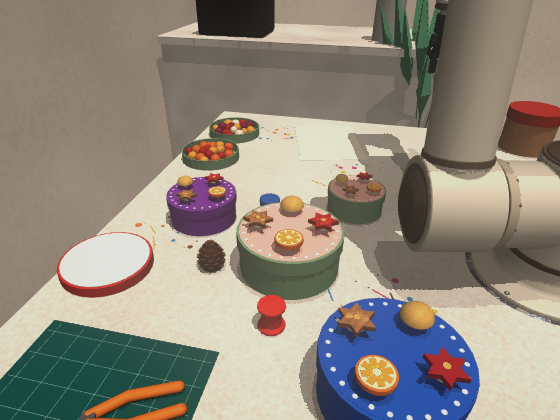

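The top view shows four boxes: blue at (173,303), purple at (323,138), a small green one at (372,272) and a large green one at (274,226). The large green one fits, since it is sage with a pale pink top and is the bigger of the two greens. Its wooden star is at top (271,200), side (258,219). I'll confirm this in a crop.

Run:
```python
import cv2,numpy as np
a=cv2.imread("pics/top0.png")[175:275,225:345]; b=cv2.imread("pics/side0.png")[180:300,225:355]
a=cv2.resize(a,(480,400),interpolation=cv2.INTER_CUBIC);a=cv2.convertScaleAbs(a,alpha=1.6)
b=cv2.resize(b,None,fx=400/120,fy=400/120,interpolation=cv2.INTER_CUBIC)
cv2.imwrite("pics/crop.png",np.hstack([a,b])[:,:800] if 0 else cv2.resize(np.hstack([a,b]),(800,350)))
```

```text
(no output)
```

View pics/crop.png

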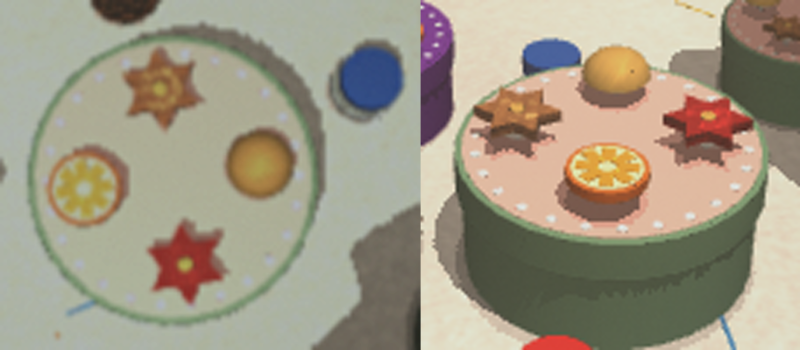

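The crop confirms it: a pale pink lid on sage green, with the plain brown star and its brass dot at top about (270.7,200) and side about (257.7,216.7). Next I'll measure the star with masks and rays.

```bash
cat > h.py <<'E'
from rig import *
import cv2,numpy as np
def ray(n,p,T=None):
    c=get_calibration(n); K=c["camera_matrix"]; T=c["T"] if T is None else T
    d=T[:3,:3]@np.linalg.solve(K,[p[0],p[1],1.]); return T[:3,3],d/np.linalg.norm(d)
def plane(n,p,z,T=None):
    o,d=ray(n,p,T); return o+d*(z-o[2])/d[2]
def tri(r):
    A=sum(np.eye(3)-np.outer(d,d) for o,d in r); b=sum((np.eye(3)-np.outer(d,d))@o for o,d in r)
    return np.linalg.solve(A,b)
def blob(bgr,x0,y0,x1,y1,lo,hi):
    h=cv2.cvtColor(bgr,cv2.COLOR_BGR2HSV); m=cv2.inRange(h,np.array(lo),np.array(hi)); k=np.zeros_like(m); k[y0:y1,x0:x1]=m[y0:y1,x0:x1]
    cs,_=cv2.findContours(k,cv2.RETR_EXTERNAL,cv2.CHAIN_APPROX_NONE); c=max(cs,key=cv2.contourArea); M=cv2.moments(c)
    return np.array([M['m10']/M['m00'],M['m01']/M['m00']]),cv2.contourArea(c),cv2.minEnclosingCircle(c)
E
python3 - <<'E'
from h import *
t=cv2.imread("pics/top0.png"); s=cv2.imread("pics/side0.png")
for n,im,p in [("top",t,(271,200)),("side",s,(258,217)),("top",t,(245,245))]:
    print(n,cv2.cvtColor(im,cv2.COLOR_BGR2HSV)[p[1],p[0]-13:p[0]+14].tolist())
E
```

```text
top [[28, 40, 108], [30, 36, 107], [28, 37, 109], [25, 41, 105], [17, 66, 97], [13, 123, 91], [13, 144, 87], [14, 143, 91], [16, 138, 96], [16, 142, 95], [18, 142, 97], [24, 140, 106], [24, 138, 107], [24, 140, 104], [20, 140, 95], [14, 144, 90], [15, 141, 96], [17, 141, 98], [17, 140, 95], [12, 134, 84], [9, 101, 83], [9, 86, 83], [13, 67, 92], [24, 38, 107], [28, 37, 109], [28, 36, 107], [28, 35, 108]]
side [[12, 125, 110], [12, 143, 155], [12, 148, 176], [12, 147, 170], [12, 149, 169], [12, 148, 169], [14, 147, 185], [12, 149, 181], [13, 150, 182], [13, 145, 174], [14, 126, 111], [18, 152, 201], [18, 154, 223], [18, 154, 224], [18, 154, 222], [16, 146, 164], [12, 146, 166], [12, 148, 172], [12, 146, 178], [13, 147, 177], [13, 145, 169], [12, 147, 170], [12, 146, 171], [12, 150, 177], [12, 147, 182], [12, 144, 184], [12, 126, 196]]
top [[50, 14, 112], [50, 14, 112], [54, 11, 112], [50, 14, 113], [49, 19, 109], [51, 28, 92], [51, 60, 85], [46, 49, 98], [34, 33, 109], [35, 30, 110], [33, 26, 109], [33, 28, 109], [36, 34, 111], [36, 35, 110], [34, 32, 110], [36, 34, 111], [34, 35, 110], [34, 32, 111], [36, 34, 111], [36, 34, 111], [34, 32, 110], [36, 32, 110], [36, 32, 111], [34, 32, 110], [34, 32, 110], [34, 33, 109], [34, 34, 111]]
```

Run:
```python
from h import *
np.set_printoptions(precision=4,suppress=True)
t=cv2.imread("pics/top0.png"); s=cv2.imread("pics/side0.png")
pd=blob(t,265,194,277,206,(19,100,95),(30,255,255)); sd=blob(s,250,210,266,222,(16,100,185),(22,255,255))
st=blob(t,252,184,288,214,(10,110,84),(30,255,255))
rd=blob(t,262,235,294,264,(0,150,40),(9,255,255)); od=blob(t,233,214,262,244,(8,90,60),(30,255,255)); gd=blob(t,286,210,312,234,(10,90,50),(30,255,255))
for b in (pd,sd,st,rd,od,gd): print(b)
print("dot plane",plane("top",pd[0],.1145),plane("side",sd[0],.1145),"tri",tri([ray("top",pd[0]),ray("side",sd[0])]))
W=plane("top",st[0],.1145)
for n,b in (("star",st),("red",rd),("or",od),("dome",gd)): print(n,plane("top",b[0],.1145))
# lid circle
g=cv2.cvtColor(t,cv2.COLOR_BGR2HSV)
C=(plane("top",st[0],.1145)+plane("top",rd[0],.1145))/2; print("C",C,np.linalg.norm(W-C))
for n,p in (("cone",(261,171)),("jar",(330,198)),("spool",(212,228)),("purple",(323,138))): print(n,plane("top",p,.06))
```

```text
(array([270.2222, 200.2222]), 6.0, ((270.25, 200.25), 1.7678669691085815))
(array([257.4872, 216.5897]), 6.5, ((257.29998779296875, 216.3000030517578), 1.838587760925293))
(array([269.9096, 200.2101]), 142.0, ((270.2704772949219, 200.12295532226562), 10.14608383178711))
(array([277.3537, 250.0389]), 180.0, ((277.5, 250.0), 10.111974716186523))
(array([248.9593, 228.1701]), 340.0, ((248.96478271484375, 228.1901397705078), 10.994758605957031))
(array([298.7473, 221.3816]), 262.5, ((298.9157409667969, 221.31460571289062), 9.745989799499512))
dot plane [0.5637 0.1018 0.1145] [0.5652 0.1039 0.1145] tri [0.5648 0.102  0.1132]
star [0.5638 0.1026 0.1145]
red [0.4421 0.0846 0.1145]
or [0.4952 0.1536 0.1145]
dome [0.5116 0.0323 0.1145]
C [0.5029 0.0936 0.1145] 0.06151896708507181
cone [0.6477 0.1271 0.06  ]
jar [ 0.5762 -0.0517  0.06  ]
spool [0.4991 0.253  0.06  ]
purple [ 0.7351 -0.0355  0.06  ]
```

The checks agree. The two views meet at z=113 mm, the star is 61.5 mm from the box centre, and the other ornaments sit where they should. I'll close the gripper, hover over the star and take a wrist picture.

Run:
```python
from h import *
from scipy.spatial.transform import Rotation as R
np.set_printoptions(precision=4,suppress=True)
q0=read_orientation(); w,x,y,z=q0
base=R.from_quat([x,y,z,w])
# tool z down, y along -world y or so; keep x ahead
best=None
for yaw in (0.35,-0.35,0,1.2,-1.2):
    r=R.from_euler('z',yaw)*base; a=r.as_quat(); Q=[a[3],a[0],a[1],a[2]]
    j=inverse_kinematics([.5642,.1025,.30],Q); j2=inverse_kinematics([.5642,.1025,.122],Q)
    print(yaw,r.as_matrix()[:,1],j,j2)
gripper_to(0.0); print(read_t(),read_opening(),read_contact_force())
```

```text
0.35 [ 0.6448 -0.7643 -0.0011] [0.0449 0.1365 1.36   0.0009 1.6456 0.915 ] [0.0449 0.2258 1.6202 0.001  1.2962 0.9147]
-0.35 [ 0.0008 -1.     -0.0011] [0.0448 0.136  1.3606 0.0011 1.6448 1.6149] [0.0448 0.2254 1.6208 0.0011 1.2953 1.6145]
0 [ 0.3436 -0.9391 -0.0011] [0.0448 0.1363 1.3603 0.0011 1.6452 1.2649] [0.0448 0.2256 1.6205 0.0011 1.2958 1.2645]
1.2 [ 0.9998 -0.02   -0.0011] [0.0453 0.1369 1.3596 0.0002 1.6462 0.0653] [0.0453 0.2261 1.6198 0.0002 1.2967 0.0653]
-1.2 [-0.7508 -0.6606 -0.0011] [0.0451 0.1356 1.3611 0.0006 1.644  2.4651] [0.0451 0.2249 1.6213 0.0006 1.2945 2.4649]
0.8667 -8.69813544640379e-06 [-0.6596 -0.5102  0.4486]
```

Run:
```python
from h import *
from scipy.spatial.transform import Rotation as R
np.set_printoptions(precision=4,suppress=True)
a=.147;c,s=np.cos(a),np.sin(a)
r=R.from_matrix(np.array([[-s,c,0],[c,s,0],[0,0,-1]]).T if 0 else np.column_stack([[-s,c,0],[c,s,0],[0,0,-1]])); q=r.as_quat(); Q=[q[3],q[0],q[1],q[2]]
np.save("Q.npy",Q)
movep([.5642,.1025,.24],Q); hold(.2)
p=read_ee_pos();o=read_orientation()
im=read_camera("wrist");cv2.imwrite("pics/w1.png",im[:,:,::-1])
print(p,o,read_t(),read_contact_force())
T=np.eye(4);T[:3,:3]=R.from_quat([o[1],o[2],o[3],o[0]]).as_matrix();T[:3,3]=p
np.save("T1.npy",T@get_calibration("wrist")["tool_from_camera"])
```

```text
[0.5643 0.1021 0.24  ] [-0.      0.6536  0.7569 -0.    ] 3.7333 [-0.3647  0.422   0.823 ]
```

View pics/w1.png

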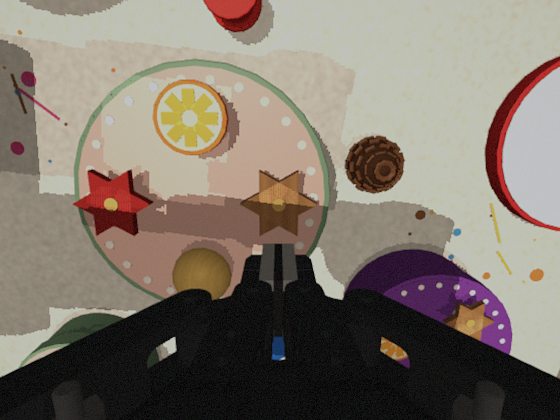

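The wrist view shows the wooden star's dot at about (278,204), with closed fingertips at about (278,250). Red star is at (111,204), orange slice at (190,117) and dome at (201,275), all clear of the descent line. I'll cross-check the position from this view, then descend until contact.

Run:
```python
from h import *
np.set_printoptions(precision=4,suppress=True)
T=np.load("T1.npy"); w=cv2.imread("pics/w1.png")
d=blob(w,270,196,287,213,(17,140,120),(30,255,255)); print(d)
P=plane("wrist",d[0],.1135,T); print("wrist",P)
E=np.array([.5642,.1025]); print(np.linalg.norm(P[:2]-E))
if np.linalg.norm(P[:2]-E)<.006:
    x,y=(P[:2]+E)/2; Q=np.load("Q.npy")
    move_l([x,y,.15],Q,vel=.08); hold(.3); f0=read_contact_force(); print("f0",f0,read_t())
    hit=move_l([x,y,.128-.02],Q,vel=.012,stop_force=1.5)
    print(hit,read_ee_pos(),read_contact_force()-f0,read_t())
```

```text
(array([278.1212, 201.3424]), 55.0, ((278.0, 202.0), 6.082862854003906))
wrist [0.5656 0.103  0.1135]
0.001522613155625649
f0 [ 0.4535 -0.3608  0.1804] 5.3083
True [0.5649 0.1028 0.1344] [0.7681 0.054  2.3877] 6.8917
```

Run:
```python
from h import *
np.set_printoptions(precision=4,suppress=True)
p=read_ee_pos(); Q=np.load("Q.npy"); print(read_contact_force())
hit=move_l([.5649,.1028,.119],Q,vel=.01,stop_force=9)
print(hit,read_ee_pos(),read_contact_force(),read_t())
hold(.3);print(read_ee_pos(),read_contact_force())
```

```text
[ 1.2216 -0.3067  2.5682]
True [0.5649 0.1028 0.1221] [-2.9422 -1.2038 11.4957] 8.0583
[0.5649 0.1028 0.1223] [-3.053  -0.2602 10.9458]
```

The force rose to 11 N, well above the 3 N friction, so the pin is on its stop. The tip is at about 100 mm, which is 104 mm less the pad compression. I'll draw away and check.

Run:
```python
from h import *
np.set_printoptions(precision=4,suppress=True)
from scipy.spatial.transform import Rotation as R
Q=np.load("Q.npy")
move_l([.5649,.1028,.145],Q,vel=.02); move_l([.5642,.1025,.24],Q,vel=.1); 
hold(.2); p=read_ee_pos();o=read_orientation()
im=read_camera("wrist");cv2.imwrite("pics/w2.png",im[:,:,::-1])
movep([.30,-.42,.32],Q); hold(.3)
for n in ["top","side"]: cv2.imwrite(f"pics/{n}2.png",read_camera(n)[:,:,::-1])
print(read_contact_force(),read_t())
s=cv2.imread("pics/side2.png");t=cv2.imread("pics/top2.png");s0=cv2.imread("pics/side0.png");t0=cv2.imread("pics/top0.png")
sd=blob(s,250,210,266,226,(16,100,175),(22,255,255)); print(sd)
crop=lambda i:cv2.resize(i[180:300,225:355],(400,369),interpolation=cv2.INTER_CUBIC)
cv2.imwrite("pics/cmp.png",np.hstack([crop(s0),crop(s)]))
for i in (t0,t):
  print([blob(i,*b)[0].round(2).tolist() for b in ((262,235,294,264,(0,150,40),(9,255,255)),(233,214,262,244,(8,90,60),(30,255,255)),(286,210,312,234,(10,90,50),(30,255,255)),(318,185,345,212,(100,120,30),(125,255,255)),(200,215,225,242,(0,120,40),(10,255,255)),(248,158,274,183,(0,0,0),(180,255,60)))])
  td=blob(i,265,194,277,206,(19,100,80),(30,255,255));print(td[0])
print("tri",tri([ray("top",td[0]),ray("side",sd[0])]))
```

```text
[-0.2952 -0.1076  0.3195] 13.5333
(array([257.7179, 220.359 ]), 6.5, ((258.0, 220.5), 2.061652660369873))
[[277.35, 250.04], [248.96, 228.17], [298.75, 221.38], [330.46, 197.0], [212.01, 227.79], [260.24, 170.87]]
[270.0889 199.9556]
[[277.42, 250.02], [249.0, 228.22], [298.75, 221.38], [330.42, 197.0], [212.01, 227.79], [260.24, 170.87]]
[270.2157 200.3725]
tri [0.565  0.1021 0.1047]
```

View pics/cmp.png

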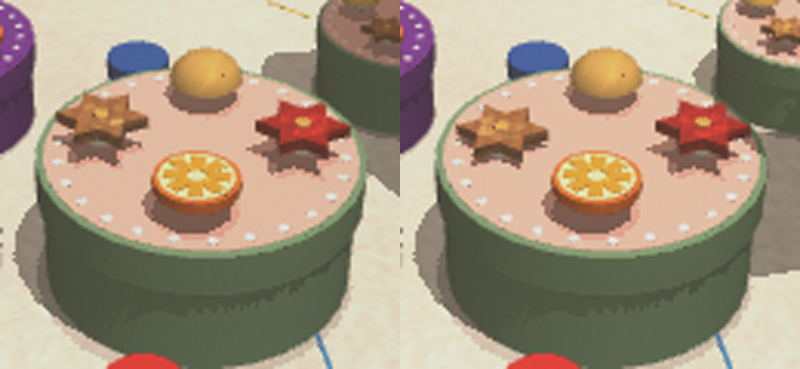

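View pics/top2.png

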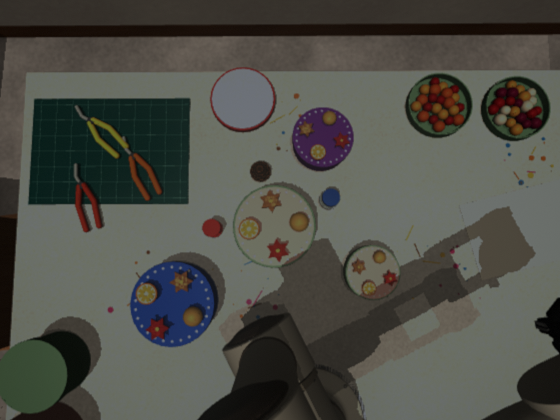

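The side comparison shows the star now low on the lid: its dot moved from row 216.6 to 220.4, and triangulated height went from 113.2 to 104.7 mm against 104 when home. All other items are within 0.1 px of where they were. The arm is clear, so I'm handing in.

```bash
python3 -c "
from rig import *
hand_in(); print(read_t())"
```

```text
the job is handed in; nothing more can be done
the job is handed in; nothing more can be done
```

I pressed the plain wooden star on the large green gift box down with the closed fingertips until its pin was on its stop. Then I drew straight up, moved clear and handed the job in at about 13.5 s of the 32 s allowed.

- **Star is down:** the force rose to about 11 N, well above the 3 N pin friction. The star's top measured 104.7 mm afterwards, against 113.2 mm before and 104 mm when home. The calibration is only good to about 2 mm.
- **Nothing else moved:** the red star, orange slice, gold dome, jar, spool and pine cone are all within 0.1 px of their starting places in the top view. I did not measure the box separately, but the side pictures before and after show no change in it.
- **Robot clear:** it ended away from the box with only about 0.3 N on each axis, within its resting readings.

The three position estimates for the star (top, side and wrist cameras) agreed to within about 3 mm. No check failed, and the hand-in reports no verdict.

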